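Fit the spacer sleeve and splined gear on a gearmotor and hold it down for the clip

ROBOT

A 7-joint arm with a two-finger parallel gripper is mounted at the origin on a cart in front of the work surface, level with it; the furniture and walls round the work are solid. World frame = base frame: x ahead of the robot, y to its left, z up, the work surface at z = 0. Lengths are in mm, angles in rad, forces in N, time in s.
With the tool pointing down it reaches from about 400 to 850 mm from the base axis. Payload 6.9 kg.
Tool frame: the origin (TCP) lies at the very end of the fingers, on their centre line; the grasp point (between the pads) lies 19 mm behind it; z points along the fingers, y is the line along which they close (so a half turn about z gives the same grasp; the last joint's range is limited). The gripper opens to 85 mm and grips with 20 to 120 N. Pads are 22 mm wide; open, the fingers measure 114 mm over their backs; the gripper's body (76 mm by 85 mm) begins 54 mm behind the grasp point. The pads swing forward as they close: fully open they stand 13 mm farther back than shut.
Start: joints at [1.399, 0.507, -0.238, 1.5, 0.126, 1.149, -0.155], TCP at [170.77, -601.206, 231.275] pointing down, gripper open.
Joint ranges: [-3.08, 3.08], [-0.24, 2.05], [-1.43, 1.35], [0, 2.5], [-1.52, 4.66], [0.17, 1.96], [-2.89, 2.89]. Speed limits (rad/s): [2.39, 2.39, 3.14, 3.14, 3.14, 3.14, 3.14].

INTERFACE

Orientations are given as a unit quaternion [w, x, y, z].
In Python, from bench import * gives the robot as it stands.
- The arm moves only by the tool arm_command, never from a script. Its argument "moves" is a list of rows, each an object with "rotation": the turn, a rotation vector about the tool's x, y, z in rad, a list of three; "slide": the shift along the tool's x, y, z in cm, a list of three; "fingers": the finger opening in cm, from 0 to 8.54. A call has 1 to 20 rows; each row shifts and turns the commanded pose from where the row before left it, along the tool's axes as they then stand; what a row does not reach is not made up. A row lasts 1/8 s, in which the tool goes at most 62.5 mm and 10.7 degrees, less where a joint would pass 70% of its speed; a pose out of reach is approached as far as the arm can. A call with a gripper value outside its range is refused whole. The fingers move at their own pace and stop on an object; "grip_force" is the grip in N (left out, the last holds). Time passes only in rows, so rows that do not move let the fingers close. It gives the time, the measured TCP pose, the force, the opening and the grip force at its end, in the units of the state.
- get_state(): the state, without advancing time (a new reading comes with each control period).
- camera(name): name is "scene" or "side" or "wrist"; returns a dict with "frame" (400x640x3 uint8, red, green, blue), "z_map" (400x640 float32, mm along the optical axis (not along the pixel's ray), 0 where there is no reading), "vertical_fov" (degrees; the focal length in pixels is half the picture's height over the tangent of half this angle, whatever the lens; pixels are square), "cx", "cy" (the principal point, pixels), "position" and "rotation" of the camera in the world; the wrist camera has in their place "mount" (4x4, takes a point from camera to tool coordinates, whose origin is the TCP and whose axes are the flange's). Camera axes: x right, y down, z forward; pixel columns grow to the right and rows downward; lengths in mm; the calibration is good to about 2 mm. A picture is of the moment at which its call begins: read the wrist's pose just before it.
- sign_off(): hands the job in; it is judged then, once.
The state is a dict: "clock": time; "joint_pos": joint angles; "qvel": joint speeds; "tau": joint torques, N m; "position": TCP position; "tool_rot": TCP orientation; "ft_force": force on the tool from outside, world axes, zero at the start; "wrist_torque": the same for the moment, N m; "finger_gap": opening from 0.0 (shut) to 1.0 (fully open); "grip_force": force on a finger pad.
Only numpy, scipy, OpenCV 4.12 (cv2) and the standard library are available. Lean on these libraries where they do the work, as an engineer would, in place of code of your own. Each camera call takes 0.05 s, during which the arm holds its last target. There are 200 camera calls.

TASK

Slide the plain spacer sleeve all the way down the gearmotor's upright shaft until it stands on the sprung collar, then put the gear on above it, hub upward, turning it until its splines mesh with the shaft's. Push the gear home and on down against the collar's spring until it stops, and finish while the gripper still holds the gear pressed down there, so that I can fit the retaining clip. Leave the other things on the bench where they are.

Things in the scene. Friction and masses are not known exactly. Their poses are not given: they have to be found in the camera images.
- drive: grey gearmotor fixed to the bench: foot 130 x 120 x 8 mm, housing 104 x 100 mm, 50 mm high, dark motor stub toward its +x (to 95 mm from the axis, 50 mm high). Origin on the axis of its upright steel shaft, at bench height; z up. Its six shaft splines lie at 0, 60, 120, 180, 240 and 300 degrees about z from its x axis. The shaft does not turn.
- shaft_seat (a point): point on the shaft axis 75 mm above the bench: top of the collar when not pressed (does not move with it). Above it the shaft is a round spigot of 30 mm diameter for 26 mm, then a 21 mm core with six rounded splines (5 mm wide, 30 mm over their tips) whose domed upper ends are 56 mm above this point, then a plain 21 mm nose with a clip groove.
- shaft_tip (a point): centre of the shaft's top end, 74 mm above shaft_seat; the nose tapers over its last 4 mm to 13 mm diameter
- collar (a joint): travel of the sprung collar (dark steel disc, 48 mm diameter, round the foot of the shaft), m: 0 up, 0.008 pressed down to its stop. Its spring is preloaded to 5 N and reaches 13 N at the stop; sleeve and gear alone do not press it in.
- sleeve: plain steel spacer tube standing upright on the bench, outside diameter 42 mm, bore 32.4 mm, 40 mm long, about 80 g, alike at both ends. Origin at the centre of its underside, z along the tube. It passes over splines and spigot with 1.2 mm clearance all round. When it stands on the collar the shaft projects 34 mm above its upper end.
- sleeve_mid (a point): middle of the sleeve, on its axis, 20 mm from both ends. A fixed red tool box, taller than the gearmotor, stands close beyond the places where sleeve and gear start (robot's side clear), and a vice to their left: pass between the robot and the tool box, or well above it.
- gear: steel gear wheel lying on the bench hub up, about 250 g: toothed disc 80 mm diameter, 10 mm thick, round hub 42 mm diameter from there up to 34 mm. Origin at the centre of its underside, z up through the hub. The through bore has six inward splines over its whole height (23 mm across tips, 5.2 mm wide) at 30, 90, 150, 210, 270, 330 degrees from its x axis.
- gear_top (a point): centre of the hub's top end, 34 mm above the gear's origin. The gear meshes when its yaw equals the drive's yaw plus a multiple of 60 degrees, within about 4 degrees. Not meshed it stops with its underside 56 mm above shaft_seat; meshed and standing on the sleeve, 40 mm; with the collar pressed to its stop, 32 mm.
- bolt_m16: bystander: steel bolt with nut, 27 x 80 x 24 mm, lying left of the gearmotor
- electrical_tape: bystander: black tape roll, 58 mm diameter, 19 mm high, lying flat on the left beside the vice
- glue_bottle: bystander: glue bottle, 59 mm diameter, 176 mm high, standing at the left beyond the vice
Not all that is in view belongs to the job. Leave any yellow look-alike of the gear alone.

How it is judged (in metres and radians):
On the way, in this order (a step that is already met when the one before it is completed fails the run):
1. the sleeve stands on the collar round the foot of the shaft, the gear not yet on (horizontal distance between sleeve_mid and shaft_seat below 0.004 m and angle between the z axis of sleeve and the z axis of drive, either way round below 0.1 rad and z of sleeve_mid in the frame of shaft_seat below 0.024 m and horizontal distance between gear and shaft_seat above 0.06 m), for 0.2 s.
2. the gear, hub up, has its splines meshed with the shaft's (horizontal distance between gear and shaft_seat below 0.004 m and angle between gear's own z axis and vertical below 0.1 rad and z of gear in the frame of shaft_seat below 0.05 m), for 0.1 s.
At the end, for the whole second after the job is handed in: Sleeve on the collar and gear on the sleeve, both within 4 mm of the shaft axis and upright within 0.1 rad; gear underside 28 to 36 mm above shaft_seat, collar pressed in more than 5.5 of its 8 mm, fingers bearing on the gear with over 3 N, gear at rest (horizontal distance between each of sleeve_mid, gear and shaft_seat below 0.004 m and angle between the z axis of sleeve and the z axis of drive, either way round below 0.1 rad and z of sleeve_mid in the frame of shaft_seat below 0.023 m and angle between gear's own z axis and vertical below 0.1 rad and z of gear in the frame of shaft_seat between 0.028 and 0.036 m and value of joint collar above 0.0055 m and contact force between the fingers and gear above 3 N and linear speed of gear below 0.02 m/s); the arm keeps its last pose, push and grip.
It fails at once if the bolt m16 was pushed aside (distance of bolt_m16 from where it was at the start of the episode above 0.04 m).
It fails at once if the electrical tape was pushed aside (distance of electrical_tape from where it was at the start of the episode above 0.04 m).
It fails at once if the glue bottle was pushed aside (distance of glue_bottle from where it was at the start of the episode above 0.04 m).
It also fails if it takes over 67 s, if anything falls off the work surface, if the arm or the gripper's body presses on something with over 40 N, if the wrist force passes 120 N, or if a joint passes its speed limit or range.

## Working session

There is one attempt and no reset: what is moved stays moved. The work goes in short steps, Python scripts to look and compute and a tool call to move; the robot and the scene stay as the last step left them, time stands still between calls to the robot, and variables do not carry over. Pictures are saved under pics/ and viewed, at most 10 in all, crops included, and the job is handed in when it is done.

Besides the shell and the picture viewer there is one more tool, called as name([rows], argument=value, ...), one row to a line, values as JSON. arm_command: Moves the arm, as the interface text tells. Its arguments: {"type":"object","properties":{"moves":{"type":"array","items":{"type":"object","properties":{"rotation":{"type":"array","items":{"type":"number"}},"slide":{"type":"array","items":{"type":"number"}},"fingers":{"type":"number"}}}},"grip_force":{"type":"number"}},"required":["moves"]}

```bash
mkdir -p pics; ls
cat > h.py <<'E'
from bench import *
import numpy as np, cv2
from scipy.spatial.transform import Rotation as R
def q2R(q): return R.from_quat([q[1],q[2],q[3],q[0]]).as_matrix()
def shot(n):
    s=get_state(); c=camera(n); h=c["frame"].shape[0]
    f=h/2/np.tan(np.radians(c["vertical_fov"])/2)
    if n=="wrist":
        M=np.array(c["mount"]); T=np.eye(4); T[:3,:3]=q2R(s["tool_rot"]); T[:3,3]=s["position"]; T=T@M
    else:
        T=np.eye(4); r=np.array(c["rotation"]); T[:3,:3]=r if r.shape==(3,3) else q2R(r); T[:3,3]=c["position"]
    z=c["z_map"].astype(float); v,u=np.mgrid[:h,:z.shape[1]]
    P=np.stack([(u-c["cx"])/f*z,(v-c["cy"])/f*z,z],-1)@T[:3,:3].T+T[:3,3]
    P[z==0]=np.nan
    return c["frame"],P,T,f,c
def save(n,im): cv2.imwrite("pics/"+n+".png",im[...,::-1])
E
python3 - <<'E'
from h import *
s=get_state(); print({k:np.round(v,3) for k,v in s.items()})
a=shot("scene");b=shot("side")
for n,x in(("scene",a),("side",b)): save(n,x[0]); np.save(n+".npy",x[1]); print(n,x[2].round(3).tolist(),x[3])
E
```

```text
pics
{'clock': np.float64(0.0), 'joint_pos': array([ 1.399,  0.508, -0.238,  1.501,  0.126,  1.149, -0.155]), 'qvel': array([-0.001, -0.003,  0.001, -0.   ,  0.001,  0.   ,  0.   ]), 'tau': array([-0.0000e+00, -6.2060e+01, -2.1870e+00, -2.4965e+01,  1.3000e-02,
        1.2000e-02, -0.0000e+00]), 'position': array([ 170.585, -600.719,  230.421]), 'tool_rot': array([-0.001,  0.99 ,  0.138, -0.   ]), 'ft_force': array([ 0.076, -0.627,  0.935]), 'wrist_torque': array([ 0.003,  0.005, -0.061]), 'grip_force': np.float64(0.0), 'finger_gap': np.float64(0.996)}
scene [[-0.882, -0.245, 0.402, 63.963], [-0.471, 0.437, -0.766, 832.681], [0.012, -0.865, -0.501, 677.155], [0.0, 0.0, 0.0, 1.0]] 451.99091815198113
side [[-0.872, -0.33, 0.361, 32.943], [-0.489, 0.6, -0.633, 807.782], [-0.008, -0.729, -0.684, 991.089], [0.0, 0.0, 0.0, 1.0]] 403.92903603017913
```

View pics/scene.png

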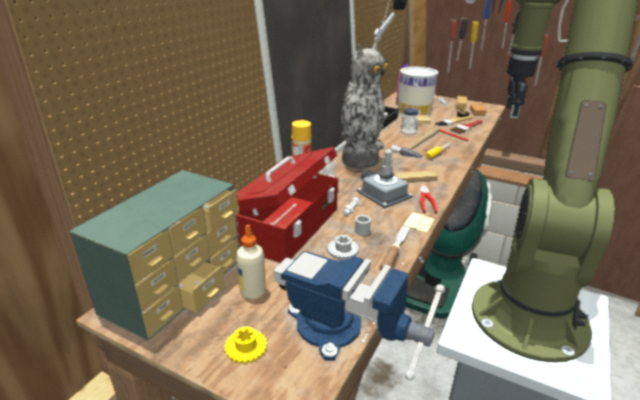

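View pics/side.png

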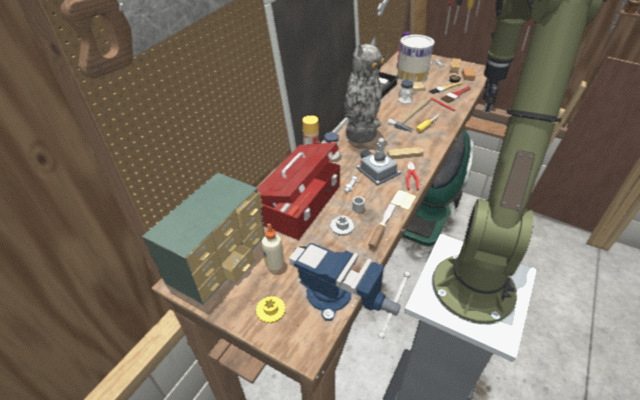

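Gear candidates are the steel one at scene (343,245) and the yellow look-alike at (245,343), which I reject. Sleeve candidates are the grey tube at (363,225) and the jar at (410,120), which is too big. The drive is at (386,185), with its shaft top at about (387,152).

Run:
```python
from h import *
P=np.load("scene.npy"); Q=np.load("side.npy")
for n,A,pts in(("scene",P,[(343,237),(343,252),(363,218),(363,228),(387,155),(387,165),(386,185),(350,207),(375,190)]),("side",Q,[(342,219),(342,230),(358,200),(358,207),(379,146),(379,165)])):
    for u,v in pts: print(n,u,v,A[v,u].round(0))
im=cv2.imread("pics/scene.png")[135:270,290:450]
cv2.imwrite("pics/crop1.png",cv2.resize(im,None,fx=4.5,fy=4.4,interpolation=cv2.INTER_CUBIC))
# sleeve, gear tops by height bands near them
for n,A in(("scene",P),("side",Q)):
    def band(c,r,z0,z1):
        m=(np.hypot(A[...,0]-c[0],A[...,1]-c[1])<r)&(A[...,2]>z0)&(A[...,2]<z1); p=A[m]; return len(p),((p.max(0)+p.min(0))/2).round(1),p.mean(0).round(1),np.ptp(p,axis=0).round(0)
    g=A[237,343] if n=="scene" else A[219,342]; s=A[228,363] if n=="scene" else A[207,358]; d=A[165,387] if n=="scene" else A[146,379]
    print(n,"gear",band(g,50,27,42)); print("sleeve",band(s,45,33,48)); print("shaft",band(d,40,85,160))
```

```text
scene 343 237 [452. -40.  31.]
scene 343 252 [436.  -8.  10.]
scene 363 218 [ 442. -144.   35.]
scene 363 228 [ 429. -116.   22.]
scene 387 155 [ 461. -352.  136.]
scene 387 165 [ 459. -352.  104.]
scene 386 185 [ 446. -324.   52.]
scene 350 207 [ 507. -202.   21.]
scene 375 190 [ 474. -310.   34.]
side 342 219 [452. -41.  24.]
side 342 230 [435.  -8.  10.]
side 358 200 [ 445. -148.   26.]
side 358 207 [ 430. -116.   26.]
side 379 146 [ 461. -344.  129.]
side 379 165 [ 447. -327.   58.]
scene gear (127, array([445.2, -26.7,  32.2]), array([444.8, -25.6,  32.1]), array([43., 43., 10.]))
sleeve (93, array([ 438.3, -131.4,   37.7]), array([ 437.1, -131.5,   38.1]), array([41., 42.,  9.]))
shaft (191, array([ 460.6, -355.5,  118.1]), array([ 458.8, -352.2,  116.9]), array([29., 28., 64.]))
side gear (74, array([446.5, -25.2,  32.6]), array([446.4, -25.5,  33.3]), array([41., 45., 11.]))
sleeve (61, array([ 439.1, -132.4,   39.1]), array([ 439.6, -131.3,   39. ]), array([40., 46., 11.]))
shaft (127, array([ 461.2, -355.9,  120.1]), array([ 460. , -352.2,  118.8]), array([29., 32., 69.]))
```

View pics/crop1.png

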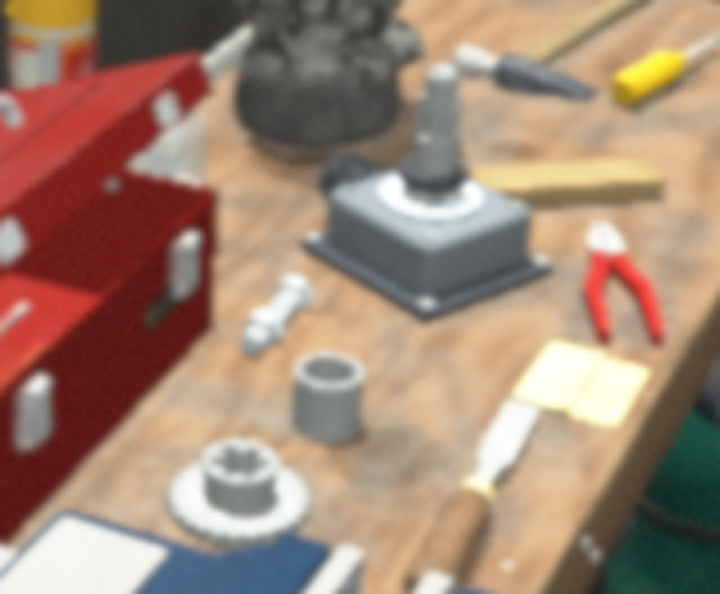

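Run:
```python
from h import *
A=np.concatenate([np.load("scene.npy").reshape(-1,3),np.load("side.npy").reshape(-1,3)])
for n,c in(("gear",(445.5,-26)),("sleeve",(438.5,-132))):
    d=A[:,:2]-c; r=np.hypot(*d.T); a=np.degrees(np.arctan2(d[:,1],d[:,0]))%360
    for k in range(0,360,20):
        m=(a>=k)&(a<k+20)&(A[:,2]>45)&(A[:,2]<300)&(r<200)
        if m.any(): i=np.argsort(r[m])[len(r[m])//50]; print(n,k,"rmin",r[m][i].round(),"z",A[m][i,2].round(),"zmax",A[m][:,2].max().round(), "rmin z>80",r[m&(A[:,2]>80)].min(initial=999).round())
```

```text
gear 0 rmin 97.0 z 58.0 zmax 198.0 rmin z>80 96.0
gear 20 rmin 104.0 z 47.0 zmax 197.0 rmin z>80 102.0
gear 40 rmin 124.0 z 89.0 zmax 197.0 rmin z>80 114.0
gear 300 rmin 132.0 z 67.0 zmax 198.0 rmin z>80 130.0
gear 320 rmin 106.0 z 46.0 zmax 197.0 rmin z>80 103.0
gear 340 rmin 98.0 z 92.0 zmax 197.0 rmin z>80 94.0
sleeve 0 rmin 107.0 z 61.0 zmax 198.0 rmin z>80 105.0
sleeve 20 rmin 115.0 z 62.0 zmax 197.0 rmin z>80 112.0
sleeve 40 rmin 139.0 z 102.0 zmax 198.0 rmin z>80 138.0
sleeve 60 rmin 191.0 z 95.0 zmax 99.0 rmin z>80 191.0
sleeve 260 rmin 163.0 z 46.0 zmax 59.0 rmin z>80 999.0
sleeve 280 rmin 171.0 z 48.0 zmax 55.0 rmin z>80 999.0
sleeve 320 rmin 118.0 z 54.0 zmax 196.0 rmin z>80 114.0
sleeve 340 rmin 101.0 z 69.0 zmax 198.0 rmin z>80 99.0
```

```bash
cat >> h.py <<'E'
def plan(target,yaw=None):
    s=get_state(); M=q2R(s["tool_rot"]); d=M.T@(np.array(target)-s["position"])/10
    y=np.arctan2(M[1,0],M[0,0]); print("clock",s["clock"],"pos",np.round(s["position"],1),"yaw",round(y,4),"tilt",np.round(M[:,2],4),"slide cm",d.round(2), "F",np.round(s["ft_force"],1),"gap",round(float(s["finger_gap"])*85.4,1),"q",np.round(s["joint_pos"],2))
    if yaw is not None: print("rot z",round(-(yaw-y),3))
E
python3 - <<'E'
from h import *
c=camera("wrist"); print(np.array(c["mount"]).round(3),c["vertical_fov"],c["cx"],c["cy"])
plan((420,-356,330))
E
```

```text
[[   0.      -0.963   -0.269   67.581]
 [   1.      -0.       0.       0.247]
 [  -0.      -0.269    0.963 -141.875]
 [   0.       0.       0.       1.   ]] 60.90425623733808 314.87089249425003 200.05239737149225
clock 0.15 pos [ 170.6 -600.9  230.6] yaw 0.2767 tilt [-4.0e-04  1.3e-03 -1.0e+00] slide cm [ 30.68 -16.76  -9.91] F [0.  0.2 0.1] gap 85.5 q [ 1.4   0.51 -0.24  1.5   0.13  1.15 -0.15]
```

arm_command([
  {"slide": [0,0,-3]},
  {"slide": [0.5,-0.3,-6]},
  {"slide": [3.8,-2.1,-0.2]},
  {"slide": [3.8,-2.1,-0.2]},
  {"slide": [3.8,-2.1,-0.2]},
  {"slide": [3.8,-2.1,-0.2]},
  {"slide": [3.8,-2.1,0]},
  {"slide": [3.8,-2.1,0]},
  {"slide": [3.8,-2.1,0]},
  {"slide": [3.6,-1.8,0]},
  {"rotation": [0,0,0.139]},
  {"rotation": [0,0,0.138]},
  {},
  {},
])

```text
schema error: expected keys rotation, slide, fingers
```

Run:
```python
from h import *
plan((438.5,-132,120),0)
a=shot("wrist"); save("w1",a[0]); np.save("w1.npy",a[1]); np.save("w1T.npy",a[2])
```

```text
clock 0.15 pos [ 170.6 -600.9  230.6] yaw 0.2767 tilt [-4.0e-04  1.3e-03 -1.0e+00] slide cm [ 38.58 -37.77  11.12] F [0.  0.2 0.1] gap 85.5 q [ 1.4   0.51 -0.24  1.5   0.13  1.15 -0.15]
rot z 0.277
```

View pics/w1.png

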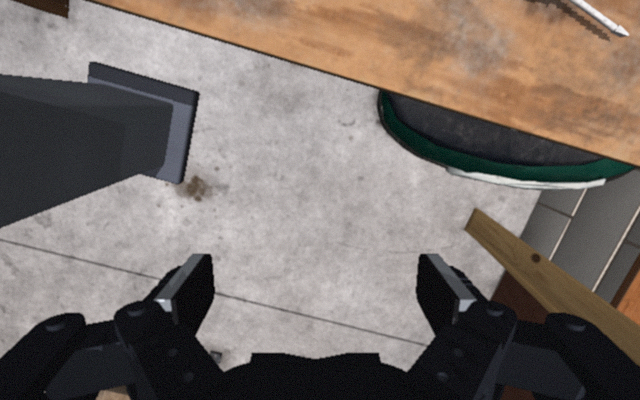

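The move was refused because every row needs all three keys. The wrist picture only shows the floor past the bench edge, with fingertips at (212,258) and (420,258).

arm_command([
  {"slide": [0,0,-3],"rotation": [0,0,0],"fingers": 8.5},
  {"slide": [0.5,-0.3,-6],"rotation": [0,0,0],"fingers": 8.5},
  {"slide": [3.8,-2.1,-0.2],"rotation": [0,0,0],"fingers": 8.5},
  {"slide": [3.8,-2.1,-0.2],"rotation": [0,0,0],"fingers": 8.5},
  {"slide": [3.8,-2.1,-0.2],"rotation": [0,0,0],"fingers": 8.5},
  {"slide": [3.8,-2.1,-0.2],"rotation": [0,0,0],"fingers": 8.5},
  {"slide": [3.8,-2.1,0],"rotation": [0,0,0],"fingers": 8.5},
  {"slide": [3.8,-2.1,0],"rotation": [0,0,0],"fingers": 8.5},
  {"slide": [3.8,-2.1,0],"rotation": [0,0,0],"fingers": 8.5},
  {"slide": [3.6,-1.8,0],"rotation": [0,0,0],"fingers": 8.5},
  {"slide": [0,0,0],"rotation": [0,0,0.139],"fingers": 8.5},
  {"slide": [0,0,0],"rotation": [0,0,0.138],"fingers": 8.5},
  {"slide": [0,0,0],"rotation": [0,0,0],"fingers": 8.5},
])

```text
clock: 1.82
position: [420.2, -355.5, 329.2]
tool_rot: [-0.0, 1.0, 0.0, -0.0]
ft_force: [0.1, -0.4, -0.4]
finger_gap: 0.997
grip_force: 0.0
```

Run:
```python
from h import *
plan((438.5,-132,120),0)
a=shot("wrist"); save("w2",a[0]); np.save("w2.npy",a[1]); np.save("w2T.npy",a[2])
```

```text
clock 1.825 pos [ 420.2 -355.5  329.2] yaw 0.001 tilt [-3.e-04  1.e-04 -1.e+00] slide cm [  1.86 -22.35  20.92] F [ 0.1 -0.4 -0.4] gap 85.2 q [ 0.86  0.33 -0.29  1.52  0.1   1.3  -1.01]
rot z 0.001
```

View pics/w2.png

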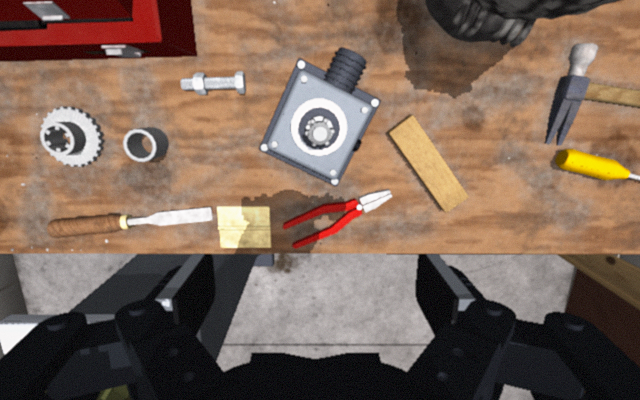

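Wrist view: drive with shaft at (320,130), sleeve at (145,145), steel gear at (70,137), bolt at (213,83). The motor stub points to (347,65).

Run:
```python
from h import *
P=np.load("w2.npy")
def sel(c,r,z0,z1): return P[(np.hypot(P[...,0]-c[0],P[...,1]-c[1])<r)&(P[...,2]>z0)&(P[...,2]<z1)]
for n,c,r,z0,z1 in(("gearTop",(445,-26),35,30,38),("gearDisc",(445,-26),60,7,13),("sleeveTop",(438,-132),35,36,44),("tip",(460,-356),30,146,153),("collar",(460,-356),30,72,78),("splinetop",(460,-356),30,122,146)):
    p=sel(c,r,z0,z1)
    if len(p)<4: print(n,len(p)); continue
    (x,y),rad=cv2.minEnclosingCircle(p[:,:2].astype(np.float32)); print(n,len(p),round(x,1),round(y,1),"r",round(rad,1),"zmed",np.median(p[:,2]).round(1))
p=sel((460,-356),72,47,53); print("housing",len(p),cv2.minAreaRect(p[:,:2].astype(np.float32)))
p=sel((460,-356),130,20,48); p=p[p[:,0]>510]; print("stub",len(p),p.mean(0))
p=sel((460,-356),95,4,12); print("foot",cv2.minAreaRect(p[:,:2].astype(np.float32)))
```

```text
gearTop 550 445.7 -28.0 r 21.9 zmed 32.9
gearDisc 1546 445.9 -27.9 r 40.6 zmed 9.3
sleeveTop 392 438.0 -134.3 r 21.0 zmed 39.0
tip 274 461.5 -360.3 r 9.6 zmed 147.8
collar 724 461.6 -360.1 r 24.0 zmed 74.4
splinetop 229 461.9 -360.1 r 14.9 zmed 134.4
housing 4250 ((469.50482177734375, -363.8383483886719), (97.15190124511719, 118.93868255615234), 64.17926025390625)
stub 1124 [ 528.31097899 -385.81355297   43.13631558]
foot ((461.464599609375, -360.0364990234375), (120.04219818115234, 130.1937255859375), 64.0951156616211)
```

arm_command([
  {"slide": [0.3,-4.5,2],"rotation": [0,0,0],"fingers": 8.5},
  {"slide": [0.3,-4.5,3],"rotation": [0,0,0],"fingers": 8.5},
  {"slide": [0.3,-4.5,3],"rotation": [0,0,0],"fingers": 8.5},
  {"slide": [0.3,-4.5,3],"rotation": [0,0,0],"fingers": 8.5},
  {"slide": [0.6,-4.25,3],"rotation": [0,0,0],"fingers": 8.5},
  {"slide": [0,0,4],"rotation": [0,0,0],"fingers": 8.5},
  {"slide": [0,0,4],"rotation": [0,0,0],"fingers": 8.5},
  {"slide": [0,0,0],"rotation": [0,0,0],"fingers": 8.5},
])

```text
clock: 2.88
position: [436.5, -132.8, 107.5]
tool_rot: [-0.001, 1.0, 0.001, -0.003]
ft_force: [0.7, -0.4, 0.2]
finger_gap: 0.996
grip_force: 0.0
```

Run:
```python
from h import *
plan((438,-133,9),0)
a=shot("wrist"); P=a[1]; save("w3",a[0]); np.save("w3.npy",P)
def sel(c,r,z0,z1): return P[(np.hypot(P[...,0]-c[0],P[...,1]-c[1])<r)&(P[...,2]>z0)&(P[...,2]<z1)]
for n,c,r,z0,z1 in(("gearTop",(445,-26),35,30,38),("gearDisc",(445,-26),60,7,13),("sleeveTop",(438,-132),35,36,44)):
    p=sel(c,r,z0,z1)
    if len(p)<4: print(n,len(p)); continue
    (x,y),rad=cv2.minEnclosingCircle(p[:,:2].astype(np.float32)); print(n,len(p),round(x,1),round(y,1),"r",round(rad,1),"zmed",np.median(p[:,2]).round(1))
```

```text
clock 2.875 pos [ 436.5 -132.8  107.5] yaw 0.0026 tilt [-0.005   0.0017 -1.    ] slide cm [0.2  0.04 9.85] F [ 0.7 -0.4  0.2] gap 85.1 q [ 0.48  0.42 -0.33  2.09  0.22  0.66 -1.57]
rot z 0.003
gearTop 1823 445.8 -27.6 r 21.6 zmed 33.1
gearDisc 4940 445.9 -27.7 r 40.2 zmed 9.3
sleeveTop 1298 438.5 -134.1 r 20.9 zmed 39.0
```

arm_command([
  {"slide": [0.2,0.1,3],"rotation": [0,0,0],"fingers": 8.5},
  {"slide": [0,0,4],"rotation": [0,0,0],"fingers": 8.5},
  {"slide": [0,0,2.9],"rotation": [0,0,0],"fingers": 8.5},
  {"slide": [0,0,0],"rotation": [0,0,0],"fingers": 8.5},
  {"slide": [0,0,0],"rotation": [0,0,0],"fingers": 3.5},
  {"slide": [0,0,0],"rotation": [0,0,0],"fingers": 3.5},
  {"slide": [0,0,0],"rotation": [0,0,0],"fingers": 3.5},
  {"slide": [0,0,0],"rotation": [0,0,0],"fingers": 3.5},
  {"slide": [0,0,0],"rotation": [0,0,0],"fingers": 3.5},
  {"slide": [0,0,0],"rotation": [0,0,0],"fingers": 3.5},
  {"slide": [0,0,0],"rotation": [0,0,0],"fingers": 3.5},
], grip_force=40)

```text
clock: 4.3
position: [441.1, -134.6, 11.9]
tool_rot: [0.001, 1.0, -0.0, 0.001]
ft_force: [-1.4, -0.2, 12.5]
finger_gap: 0.484
grip_force: 38.9
```

```bash
cat >> h.py <<'E'
def look(items,name=None):
    a=shot("wrist"); P=a[1]
    if name: save(name,a[0]); np.save(name+".npy",P)
    for n,c,r,z0,z1 in items:
        p=P[(np.hypot(P[...,0]-c[0],P[...,1]-c[1])<r)&(P[...,2]>z0)&(P[...,2]<z1)]
        if len(p)<4: print(n,len(p)); continue
        (x,y),rad=cv2.minEnclosingCircle(p[:,:2].astype(np.float32)); print(n,len(p),round(x,1),round(y,1),"r",round(rad,1),"zmed",np.median(p[:,2]).round(1))
    return a
E
python3 - <<'E'
from h import *
plan((438,-133,9),0); print(get_state()["grip_force"])
look([("sleeveTop",(438,-134),19,35,44)],"w4")
E
```

```text
clock 4.3 pos [ 441.1 -134.6   11.9] yaw -0.0005 tilt [ 0.0026 -0.0011 -1.    ] slide cm [-0.31 -0.16  0.29] F [-1.4 -0.2 12.5] gap 41.4 q [ 0.4   0.59 -0.23  2.18  0.33  0.4  -1.67]
rot z -0.001
38.851058799773455
sleeveTop 2515 438.0 -134.0 r 19.0 zmed 38.9
```

View pics/w4.png

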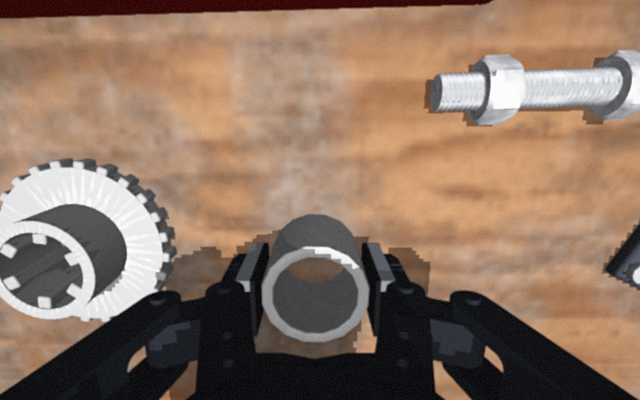

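The sleeve is gripped, ring centre at (315,295), pads on both sides. The gear is at lower left, partly in view. Lifting and carrying it over the shaft.

arm_command([
  {"slide": [0,0,-2],"rotation": [0,0,0],"fingers": 3.5},
  {"slide": [0,0,-4],"rotation": [0,0,0],"fingers": 3.5},
  {"slide": [0,0,-5],"rotation": [0,0,0],"fingers": 3.5},
  {"slide": [0,0,-5],"rotation": [0,0,0],"fingers": 3.5},
  {"slide": [0,0,-2.5],"rotation": [0,0,0],"fingers": 3.5},
  {"slide": [0.3,4,0],"rotation": [0,0,0],"fingers": 3.5},
  {"slide": [0.3,4.5,0],"rotation": [0,0,0],"fingers": 3.5},
  {"slide": [0.4,4.5,0],"rotation": [0,0,0],"fingers": 3.5},
  {"slide": [0.5,4.5,0],"rotation": [0,0,0],"fingers": 3.5},
  {"slide": [0.4,3,0],"rotation": [0,0,0],"fingers": 3.5},
  {"slide": [0.2,1.6,0],"rotation": [0,0,0],"fingers": 3.5},
  {"slide": [0,0,0],"rotation": [0,0,0],"fingers": 3.5},
  {"slide": [0,0,0],"rotation": [0,0,0],"fingers": 3.5},
])

```text
clock: 5.98
position: [461.4, -353.5, 195.5]
tool_rot: [-0.0, 1.0, 0.001, 0.0]
ft_force: [-0.4, 0.2, -1.2]
finger_gap: 0.485
grip_force: 40.7
```

Run:
```python
from h import *
plan((461.6,-360.1,190),0); print(get_state()["grip_force"])
a=shot("wrist"); save("w5",a[0]); s=get_state()
L=(a[1]-s["position"])@q2R(s["tool_rot"])   # tool coords
np.save("w5L.npy",L)
c=L[295,262:372:4]; print(c.round(1).tolist())
```

```text
clock 5.975 pos [ 461.4 -353.5  195.5] yaw 0.0015 tilt [ 0.e+00  9.e-04 -1.e+00] slide cm [0.02 0.66 0.55] F [-0.4  0.2 -1.2] gap 41.4 q [ 0.83  0.48 -0.33  1.67  0.18  1.02 -1.13]
rot z 0.002
40.71299470961094
[[-2.0, -19.7, -26.9], [-1.9, -18.1, -27.0], [-1.9, -16.6, -27.1], [-4.4, -15.6, -22.9], [-8.4, -14.9, -16.4], [-10.7, -13.6, -12.5], [-12.7, -12.2, -9.3], [-14.7, -10.7, -5.8], [-16.0, -9.1, -3.8], [-17.3, -7.4, -1.6], [-17.7, -5.6, -1.0], [-18.4, -3.7, 0.1], [-18.7, -1.9, 0.8], [-18.7, 0.0, 0.6], [-18.4, 1.9, 0.1], [-18.2, 3.8, -0.2], [-18.2, 5.7, -0.2], [-17.2, 7.5, -1.8], [-16.5, 9.2, -2.9], [-14.5, 10.8, -6.3], [-12.6, 12.3, -9.3], [-11.6, 13.9, -11.0], [-8.8, 15.1, -15.8], [-5.5, 16.1, -21.2], [-1.9, 16.8, -27.0], [-2.0, 18.4, -26.8], [-2.0, 19.9, -26.9], [-0.6, 21.0, -29.2]]
```

View pics/w5.png

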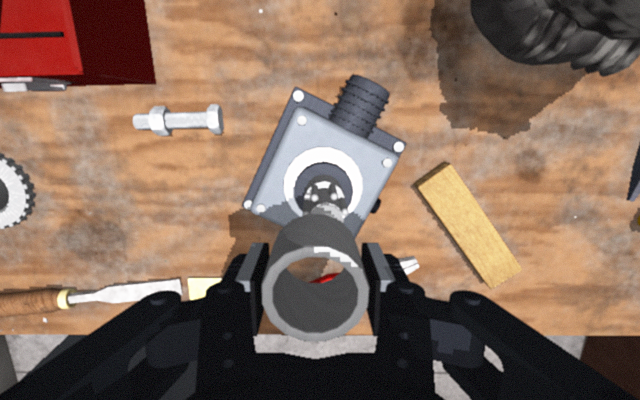

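Run:
```python
from h import *
from scipy.optimize import least_squares
L=np.load("w5L.npy")
m=(np.abs(L[...,2]+27)<1.6)&(np.abs(L[...,1])<21.5)&(np.hypot(L[...,0],L[...,1])<26)
# exclude pads: use bore edge: hole contour of the rim mask
mm=m.astype(np.uint8); n,lab,st,_=cv2.connectedComponentsWithStats(mm); k=1+st[1:,4].argmax(); mm=(lab==k).astype(np.uint8)
cs,h=cv2.findContours(mm,cv2.RETR_CCOMP,cv2.CHAIN_APPROX_NONE)
print(mm.sum())
for c,hh in zip(cs,h[0]):
    if len(c)<40: continue
    p=L[c[:,0,1],c[:,0,0]]; f=least_squares(lambda q:np.hypot(p[:,0]-q[0],p[:,1]-q[1])-q[2],[0,0,18],loss="soft_l1"); print("hole" if hh[3]>=0 else "outer",len(c),f.x.round(2),np.abs(f.fun).mean().round(2),"z",np.median(p[:,2]).round(1))
s=get_state(); W=L@q2R(s["tool_rot"]).T+s["position"]
m=(np.abs(W[...,2]-74.5)<2.5)&(np.hypot(W[...,0]-461,W[...,1]+358)<30); p=W[m]
print("collar",len(p),p[:,:2].max(0),p[:,:2].min(0))
m=(np.abs(W[...,2]-8)<2.5)&(np.hypot(W[...,0]-461,W[...,1]+358)<95)
```

```text
3536
outer 442 [-2.2   0.25 20.76] 0.73 z -26.8
hole 257 [-2.23  0.26 16.19] 0.23 z -26.2
collar 1123 [ 485.59564154 -337.11269892] [ 446.33896662 -383.64381347]
```

arm_command([
  {"slide": [0.24,0.65,0],"rotation": [0,0,0],"fingers": 3.5},
  {"slide": [0,0,0],"rotation": [0,0,0],"fingers": 3.5},
  {"slide": [0,0,2],"rotation": [0,0,0],"fingers": 3.5},
  {"slide": [0,0,1.5],"rotation": [0,0,0],"fingers": 3.5},
  {"slide": [0,0,0.7],"rotation": [0,0,0],"fingers": 3.5},
  {"slide": [0,0,0],"rotation": [0,0,0],"fingers": 3.5},
  {"slide": [0,0,0],"rotation": [0,0,0],"fingers": 3.5},
])

```text
clock: 6.9
position: [463.9, -361.9, 153.8]
tool_rot: [0.0, 1.0, -0.0, 0.0]
ft_force: [0.4, -0.3, -1.9]
finger_gap: 0.483
grip_force: 40.7
```

Run:
```python
from h import *
plan((463.8,-360.0,148),0)
s=get_state(); a=look([("tip",(461,-360),14,145,152),("spl",(461,-360),17,120,140)],"w6"); 
s=get_state(); L=(a[1]-s["position"])@q2R(s["tool_rot"])
print(s["wrist_torque"])
```

```text
clock 6.9 pos [ 463.9 -361.9  153.8] yaw -0.0003 tilt [ 7.e-04 -4.e-04 -1.e+00] slide cm [-0.01 -0.19  0.58] F [ 0.4 -0.3 -1.9] gap 41.3 q [ 0.82  0.53 -0.32  1.71  0.2   0.93 -1.14]
rot z -0.0
tip 468 457.4 -358.3 r 11.4 zmed 148.0
spl 30 474.3 -359.2 r 8.1 zmed 121.9
[ 0.02537962 -0.01299612  0.00969081]
```

arm_command([
  {"slide": [0,-0.18,0],"rotation": [0,0,0],"fingers": 3.5},
  {"slide": [0,0,0],"rotation": [0,0,0],"fingers": 3.5},
  {"slide": [0,0,0],"rotation": [0,0,0],"fingers": 3.5},
  {"slide": [0,0,0],"rotation": [0,0,0],"fingers": 3.5},
])

```text
clock: 7.45
position: [463.6, -360.0, 153.3]
tool_rot: [0.0, 1.0, -0.0, 0.0]
ft_force: [-0.1, 0.3, 0.3]
finger_gap: 0.482
grip_force: 40.7
```

Run:
```python
from h import *
plan((463.8,-360.0,148),0)
a=shot("wrist"); save("w7",a[0]); plan((463.8,-360.0,148))
cv2.imwrite("pics/w7c.png",cv2.resize(a[0][200:360,220:420,::-1],None,fx=3.5,fy=3.5))
```

```text
clock 7.45 pos [ 463.6 -360.   153.3] yaw -0.0003 tilt [ 0. -0. -1.] slide cm [0.02 0.   0.53] F [-0.1  0.3  0.3] gap 41.2 q [ 0.82  0.53 -0.32  1.71  0.2   0.93 -1.14]
rot z -0.0
clock 7.5 pos [ 463.6 -359.9  153.3] yaw -0.0003 tilt [-0.  0. -1.] slide cm [0.02 0.01 0.53] F [-0.5  0.2  0. ] gap 41.2 q [ 0.82  0.53 -0.32  1.71  0.2   0.93 -1.14]
```

View pics/w7c.png

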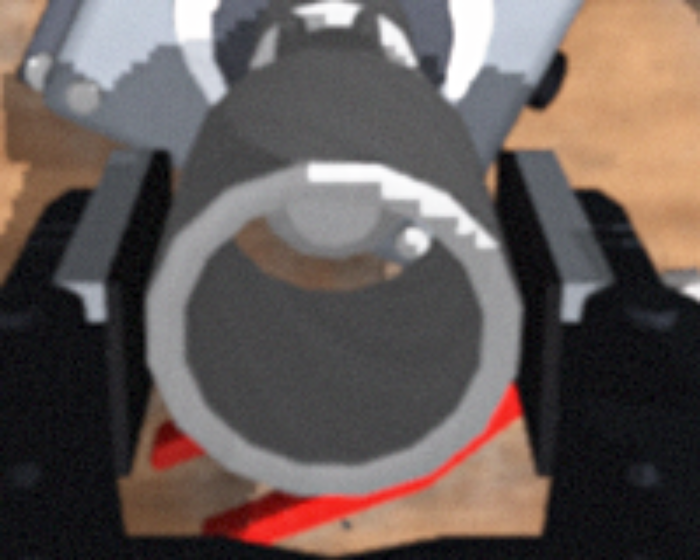

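The shaft tip shows centred in the bore at crop (333,215), against a ring centre at column 335. Lowering.

arm_command([
  {"slide": [0.02,0,0.6],"rotation": [0,0,0],"fingers": 3.5},
  {"slide": [0,0,0.6],"rotation": [0,0,0],"fingers": 3.5},
  {"slide": [0,0,0.6],"rotation": [0,0,0],"fingers": 3.5},
  {"slide": [0,0,0.6],"rotation": [0,0,0],"fingers": 3.5},
  {"slide": [0,0,0],"rotation": [0,0,0],"fingers": 3.5},
])

```text
clock: 8.12
position: [463.5, -359.7, 128.6]
tool_rot: [-0.0, 1.0, -0.0, -0.0]
ft_force: [-0.2, 0.4, -1.3]
finger_gap: 0.482
grip_force: 40.7
```

arm_command([
  {"slide": [0.02,0.02,0.8],"rotation": [0,0,0],"fingers": 3.5},
  {"slide": [0,0,0.8],"rotation": [0,0,0],"fingers": 3.5},
  {"slide": [0,0,0.8],"rotation": [0,0,0],"fingers": 3.5},
  {"slide": [0,0,0.8],"rotation": [0,0,0],"fingers": 3.5},
  {"slide": [0,0,0.5],"rotation": [0,0,0],"fingers": 3.5},
  {"slide": [0,0,0.2],"rotation": [0,0,0],"fingers": 3.5},
  {"slide": [0,0,0],"rotation": [0,0,0],"fingers": 3.5},
])

```text
clock: 9.0
position: [464.0, -360.1, 90.3]
tool_rot: [-0.0, 1.0, -0.0, -0.0]
ft_force: [-1.3, -0.6, -0.8]
finger_gap: 0.487
grip_force: 40.7
```

arm_command([
  {"slide": [0,0,0.15],"rotation": [0,0,0],"fingers": 3.5},
  {"slide": [0,0,0.1],"rotation": [0,0,0],"fingers": 3.5},
  {"slide": [0,0,0.0],"rotation": [0,0,0],"fingers": 3.5},
])

```text
clock: 9.38
position: [464.0, -360.1, 87.8]
tool_rot: [0.0, 1.0, -0.0, 0.0]
ft_force: [0.1, -0.2, 0.0]
finger_gap: 0.484
grip_force: 40.7
```

Release, rise, and look at the sleeve and shaft from above.

arm_command([
  {"slide": [0,0,0],"rotation": [0,0,0],"fingers": 5.5},
  {"slide": [0,0,0],"rotation": [0,0,0],"fingers": 8.5},
  {"slide": [0,0,0],"rotation": [0,0,0],"fingers": 8.5},
  {"slide": [0,0,0],"rotation": [0,0,0],"fingers": 8.5},
  {"slide": [0,0,-2],"rotation": [0,0,0],"fingers": 8.5},
  {"slide": [0,0,-4],"rotation": [0,0,0],"fingers": 8.5},
  {"slide": [0,0,-4],"rotation": [0,0,0],"fingers": 8.5},
  {"slide": [-2,0,-5],"rotation": [0,0,0],"fingers": 8.5},
  {"slide": [-2,0,-3],"rotation": [0,0,0],"fingers": 8.5},
  {"slide": [0,0,0],"rotation": [0,0,0],"fingers": 8.5},
  {"slide": [0,0,0],"rotation": [0,0,0],"fingers": 8.5},
])

```text
clock: 10.75
position: [424.0, -359.8, 267.2]
tool_rot: [-0.0, 1.0, -0.0, -0.0]
ft_force: [1.2, 0.3, -0.5]
finger_gap: 0.992
grip_force: 0.0
```

Run:
```python
from h import *
plan((446,-27.5,120),0)
a=look([("tip",(461.6,-360.2),14,146,152),("sleevetop",(461.6,-360.2),30,111,119)],"w8")
P=a[1]; m=(np.hypot(P[...,0]-461.6,P[...,1]+360.2)<95)&(np.abs(P[...,2]-8)<4); print("foot",cv2.minAreaRect(P[m][:,:2].astype(np.float32)))
cv2.imwrite("pics/w8c.png",cv2.resize(a[0][60:230,220:420,::-1],None,fx=3.5,fy=3.5,interpolation=cv2.INTER_CUBIC))
plan((446,-27.5,120))
```

```text
clock 10.75 pos [ 424.  -359.8  267.2] yaw -0.0002 tilt [-4.e-04  5.e-04 -1.e+00] slide cm [  2.2  -33.23  14.73] F [ 1.2  0.3 -0.5] gap 84.8 q [ 0.89  0.38 -0.34  1.62  0.14  1.16 -1.05]
rot z -0.0
tip 404 461.3 -360.8 r 9.9 zmed 147.9
sleevetop 762 461.0 -360.2 r 20.9 zmed 114.1
foot ((455.1059875488281, -373.2874450683594), (149.38656616210938, 130.25991821289062), 64.11267852783203)
clock 10.8 pos [ 424.  -359.6  266.7] yaw 0.0003 tilt [-0.0011  0.0013 -1.    ] slide cm [  2.22 -33.19  14.71] F [-0.  -0.2 -0.5] gap 84.7 q [ 0.89  0.38 -0.34  1.62  0.14  1.16 -1.05]
```

View pics/w8c.png

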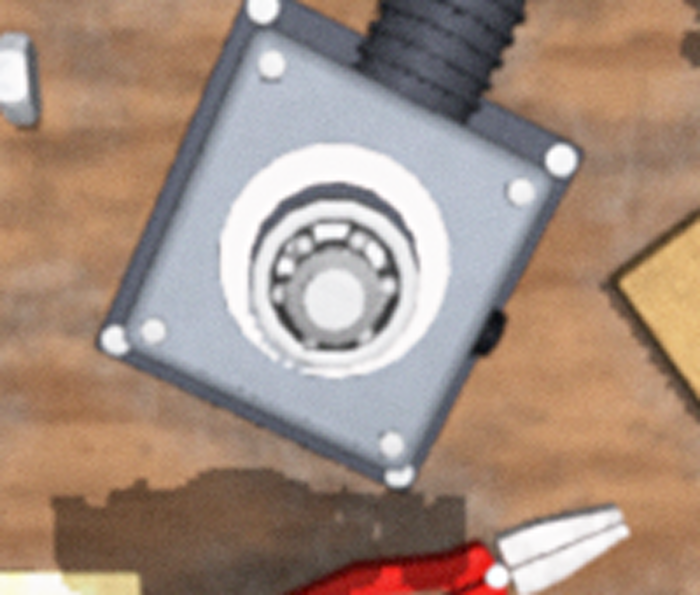

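The sleeve is on the collar, top at 114 mm and concentric with the shaft (nose at crop (333,298)). Going over the gear next.

arm_command([
  {"slide": [0,-3,0],"rotation": [0,0,0],"fingers": 8.5},
  {"slide": [0,-5,0],"rotation": [0,0,0],"fingers": 8.5},
  {"slide": [0,-5,1],"rotation": [0,0,0],"fingers": 8.5},
  {"slide": [0,-5,1],"rotation": [0,0,0],"fingers": 8.5},
  {"slide": [0,-5,2],"rotation": [0,0,0],"fingers": 8.5},
  {"slide": [0,-5,2],"rotation": [0,0,0],"fingers": 8.5},
  {"slide": [0,-3,2],"rotation": [0,0,0],"fingers": 8.5},
  {"slide": [0,-2,1],"rotation": [0,0,0],"fingers": 8.5},
  {"slide": [0,0,0],"rotation": [0,0,0],"fingers": 8.5},
  {"slide": [0,0,0],"rotation": [0,0,0],"fingers": 8.5},
  {"slide": [0,0,0],"rotation": [0,0,0],"fingers": 8.5},
])

```text
clock: 12.18
position: [424.3, -31.1, 177.9]
tool_rot: [0.0, 1.0, -0.001, 0.0]
ft_force: [0.7, 0.3, -0.0]
finger_gap: 0.996
grip_force: 0.0
```

Run:
```python
from h import *
plan((446,-27.5,15),0)
a=look([("gearTop",(446,-27.5),35,30,38),("gearDisc",(446,-27.5),60,7,13)],"w9"); plan((446,-27.5,15),0)
P=a[1]; m=(np.hypot(P[...,0]-446,P[...,1]+27.7)<24)&(np.abs(P[...,2]-33.2)<1.6)
np.save("w9T.npy",a[2])
# spline phase on hub top plane: rim points between r 11.5 and 14.5 -> 6-fold harmonic
for cx,cy in ((446,-27.7),(445.8,-27.6)):
    d=P[m][:,:2]-(cx,cy); r=np.hypot(*d.T); t=np.arctan2(d[:,1],d[:,0])
    k=(r>11)&(r<14.7); print(k.sum(), "tips deg mod60", (np.degrees(np.angle(np.exp(6j*t[k]).sum()))/6)%60, "coh",abs(np.exp(6j*t[k]).mean()), np.histogram(np.degrees(t[k])%360,36,(0,360))[0])
v,u=np.where(m); u0,v0=int(u.mean()),int(v.mean()); print(u0,v0)
cv2.imwrite("pics/w9c.png",cv2.resize(a[0][max(0,v0-60):v0+60,u0-70:u0+70,::-1],None,fx=4.5,fy=4.5,interpolation=cv2.INTER_CUBIC))
```

```text
clock 12.175 pos [424.3 -31.1 177.9] yaw -0.0018 tilt [ 2.e-04 -2.e-04 -1.e+00] slide cm [ 2.17 -0.36 16.29] F [ 0.7  0.3 -0. ] gap 85.0 q [ 0.38  0.28 -0.47  2.07  0.17  0.82 -1.76]
rot z -0.002
gearTop 993 445.8 -27.4 r 21.1 zmed 33.2
gearDisc 3569 445.7 -27.4 r 40.1 zmed 9.3
clock 12.225 pos [424.3 -31.  178. ] yaw -0.0018 tilt [ 4.e-04 -2.e-04 -1.e+00] slide cm [ 2.17 -0.35 16.3 ] F [ 0.5 -0.4  0.7] gap 84.6 q [ 0.38  0.28 -0.47  2.07  0.17  0.82 -1.76]
rot z -0.002
129 tips deg mod60 52.036022316833325 coh 0.7857800318731502 [ 6  0  0  0 10 10  4  0  0  0  8  9  2  0  0  1  7 11  0  0  0  1  8 12
  2  0  0  0  9 11  2  0  0  0  7  9]
129 tips deg mod60 52.038922692631424 coh 0.7868833542491309 [ 4  0  0  0 11 10  3  0  0  0 10  9  2  0  0  1  8 11  0  0  0  0  8 12
  3  0  0  0  7 11  3  0  0  0  8  8]
309 161
```

View pics/w9c.png

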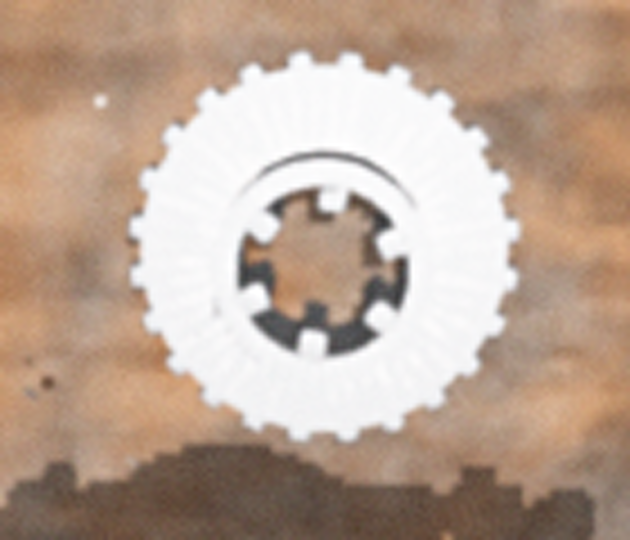

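Splines at 52° mod 60 (crop tip (333,200), centre (323,270)), so the gear yaw is 22° and the drive's is 34° mod 60. The turn needed is +12.1°. Before gripping the hub I check how far the finger ends reach at a 42 mm opening.

Run:
```python
from h import *
L=np.load("w5L.npy")
for s in(-1,1):
    m=(s*L[...,1]>22)&(s*L[...,1]<32)&(np.abs(L[...,0])<14)&(L[...,2]>-60)&(L[...,2]<25); p=L[m]; print(s,m.sum(),np.percentile(p[:,2],[1,50,90,97,99.5]).round(1), p[:,0].min().round(1),p[:,0].max().round(1))
```

```text
-1 1865 [-59.2 -44.6 -15.6  -9.   -5.8] -1.9 13.6
1 2010 [-59.  -42.3 -16.   -9.1  -5.5] -11.2 13.7
```

arm_command([
  {"slide": [1,-0.2,3],"rotation": [0,0,0],"fingers": 8.5},
  {"slide": [1.15,-0.14,4],"rotation": [0,0,0],"fingers": 8.5},
  {"slide": [0,0,4],"rotation": [0,0,0],"fingers": 8.5},
  {"slide": [0,0,3],"rotation": [0,0,0],"fingers": 8.5},
  {"slide": [0,0,2.4],"rotation": [0,0,0],"fingers": 8.5},
  {"slide": [0,0,0.4],"rotation": [0,0,0],"fingers": 8.5},
  {"slide": [0,0,0],"rotation": [0,0,0],"fingers": 8.5},
  {"slide": [0,0,0],"rotation": [0,0,0],"fingers": 8.5},
], grip_force=60)

```text
clock: 13.22
position: [446.3, -26.9, 10.7]
tool_rot: [0.0, 1.0, -0.0, 0.001]
ft_force: [-0.7, 0.4, 0.0]
finger_gap: 0.994
grip_force: 0.0
```

arm_command([
  {"slide": [0,0.06,0.2],"rotation": [0,0,0],"fingers": 8.5},
  {"slide": [0,0,0],"rotation": [0,0,0],"fingers": 3.5},
  {"slide": [0,0,0],"rotation": [0,0,0],"fingers": 3.5},
  {"slide": [0,0,0],"rotation": [0,0,0],"fingers": 3.5},
  {"slide": [0,0,0],"rotation": [0,0,0],"fingers": 3.5},
  {"slide": [0,0,0],"rotation": [0,0,0],"fingers": 3.5},
  {"slide": [0,0,0],"rotation": [0,0,0],"fingers": 3.5},
  {"slide": [0,0,0],"rotation": [0,0,0],"fingers": 3.5},
])

```text
clock: 14.22
position: [445.8, -27.2, 8.5]
tool_rot: [0.0, 1.0, 0.0, 0.0]
ft_force: [-1.7, -0.1, 10.1]
finger_gap: 0.477
grip_force: 71.5
```

arm_command([
  {"slide": [0,0,-2],"rotation": [0,0,0],"fingers": 3.5},
  {"slide": [0,0,-4],"rotation": [0,0,0],"fingers": 3.5},
  {"slide": [0,0,-5],"rotation": [0,0,0],"fingers": 3.5},
  {"slide": [0,0,-4.5],"rotation": [0,0,0],"fingers": 3.5},
  {"slide": [0,0,-3],"rotation": [0,0,0],"fingers": 3.5},
  {"slide": [0.2,4,0],"rotation": [0,0,0],"fingers": 3.5},
  {"slide": [0.2,4.8,0],"rotation": [0,0,0],"fingers": 3.5},
  {"slide": [0.2,4.8,0],"rotation": [0,0,0],"fingers": 3.5},
  {"slide": [0.2,4.8,0],"rotation": [0,0,0],"fingers": 3.5},
  {"slide": [0.2,4.8,0],"rotation": [0,0,0],"fingers": 3.5},
  {"slide": [0.3,4.8,0],"rotation": [0,0,0],"fingers": 3.5},
  {"slide": [0.3,3.8,0],"rotation": [0,0,0],"fingers": 3.5},
  {"slide": [0.1,1.5,0],"rotation": [0,0,0],"fingers": 3.5},
  {"slide": [0,0,0],"rotation": [0,0,-0.105],"fingers": 3.5},
  {"slide": [0,0,0],"rotation": [0,0,-0.106],"fingers": 3.5},
  {"slide": [0,0,0],"rotation": [0,0,0],"fingers": 3.5},
  {"slide": [0,0,0],"rotation": [0,0,0],"fingers": 3.5},
  {"slide": [0,0,0],"rotation": [0,0,0],"fingers": 3.5},
])

```text
clock: 16.48
position: [462.5, -360.0, 192.8]
tool_rot: [-0.0, 0.994, 0.105, -0.0]
ft_force: [-0.5, -0.6, -2.6]
finger_gap: 0.477
grip_force: 69.9
```

Run:
```python
from h import *
from scipy.optimize import least_squares
plan((463.5,-360,160)); s=get_state()
a=shot("wrist"); save("w10",a[0]); L=(a[1]-s["position"])@q2R(s["tool_rot"]); np.save("w10L.npy",L)
m=(np.hypot(L[...,0]+1,L[...,1])<20)&(L[...,2]>-32)&(L[...,2]<-15); zt=np.median(L[m][:,2]); print("hubtop z",zt,m.sum())
m&=np.abs(L[...,2]-zt)<1.5; p=L[m]
def cost(q):
    # hub top = bore radius ~14.5..21 ; use spline tips fold
    d=p[:,:2]-q; r=np.hypot(*d.T); return r
m2=(np.hypot(L[...,0]+1,L[...,1])<26)&(np.abs(L[...,2]-zt)<1.5)&(np.abs(L[...,1])<20.5); p2=L[m2]
# outer edge in x at columns |y|<8
for lo,hi in((-8,-3),(-3,3),(3,8)):
    q=p2[(p2[:,1]>lo)&(p2[:,1]<hi)]; print("xmin/max",q[:,0].min().round(1),q[:,0].max().round(1))
for cx in(-2,-1,0,1):
  for cy in (0,.3):
    d=p2[:,:2]-(cx,cy); r=np.hypot(*d.T); t=np.arctan2(d[:,1],d[:,0]); k=(r>11)&(r<14.5); z=np.exp(6j*t[k]).mean()
    print(cx,cy,k.sum(),abs(z).round(3),"tips tool deg",round(np.degrees(np.angle(z))/6%60,1))
M=q2R(s["tool_rot"]); print("yaw deg",np.degrees(np.arctan2(M[1,0],M[0,0])))
```

```text
clock 16.475 pos [ 462.5 -360.   192.8] yaw 0.2099 tilt [-1.e-04  1.e-04 -1.e+00] slide cm [0.1  0.02 3.28] F [-0.5 -0.6 -2.6] gap 40.8 q [ 0.91  0.5  -0.46  1.66  0.25  1.04 -0.99]
hubtop z -24.21310654134016 4697
xmin/max -21.4 21.1
xmin/max -21.3 21.7
xmin/max -21.4 21.0
-2 0 501 0.34 tips tool deg 7.7
-2 0.3 505 0.347 tips tool deg 8.0
-1 0 508 0.642 tips tool deg 8.1
-1 0.3 505 0.644 tips tool deg 8.2
0 0 580 0.754 tips tool deg 8.1
0 0.3 587 0.758 tips tool deg 8.1
1 0 592 0.771 tips tool deg 8.0
1 0.3 597 0.775 tips tool deg 8.0
yaw deg 12.02772935012725
```

Run:
```python
from h import *
from scipy.optimize import least_squares
L=np.load("w10L.npy")
m=(np.hypot(L[...,0],L[...,1])<26)&(np.abs(L[...,2]+24.2)<1.5)&(np.abs(L[...,1])<20.2); p=L[m]
# outer edge: per-angle max radius, away from pads; inner: per angle min r
for c in [(0.,0.2)]:
  for it in range(4):
    d=p[:,:2]-c; r=np.hypot(*d.T); b=(np.degrees(np.arctan2(d[:,1],d[:,0]))//4).astype(int)
    o=np.array([p[b==k][r[b==k].argmax()] for k in set(b) if abs((k*4+2)%180-90)>35]); 
    i=np.array([p[b==k][r[b==k].argmin()] for k in set(b)]); ri=np.hypot(*(i[:,:2]-c).T); i=i[ri>13.2]
    F=lambda q:np.r_[np.hypot(*(o[:,:2]-q[:2]).T)-q[2],np.hypot(*(i[:,:2]-q[:2]).T)-q[3]]
    f=least_squares(F,[*c,21,14.5],loss="soft_l1",f_scale=.3); c=f.x[:2]; print(f.x.round(2),len(o),len(i),np.abs(f.fun).mean().round(2))
```

```text
[ 0.34  0.18 21.21 16.33] 56 49 0.18
[ 0.32  0.17 21.22 16.32] 56 48 0.21
[ 0.32  0.17 21.22 16.32] 56 48 0.21
[ 0.32  0.17 21.22 16.32] 56 48 0.21
```

arm_command([
  {"slide": [-0.14,0,1],"rotation": [0,0,0],"fingers": 3.5},
  {"slide": [0,0,1.4],"rotation": [0,0,0],"fingers": 3.5},
  {"slide": [0,0,0.8],"rotation": [0,0,0],"fingers": 3.5},
  {"slide": [0,0,0.5],"rotation": [0,0,0],"fingers": 3.5},
  {"slide": [0,0,0.5],"rotation": [0,0,0],"fingers": 3.5},
  {"slide": [0,0,0],"rotation": [0,0,0],"fingers": 3.5},
])

```text
clock: 17.27
position: [461.0, -360.5, 150.5]
tool_rot: [-0.0, 0.994, 0.105, -0.0]
ft_force: [0.1, 1.2, -1.5]
finger_gap: 0.474
grip_force: 69.9
```

Run:
```python
from h import *
plan((461.15,-360.3,140),np.radians(12.1)); print(get_state()["wrist_torque"])
```

```text
clock 17.275 pos [ 461.  -360.5  150.5] yaw 0.2108 tilt [-4.e-04  4.e-04 -1.e+00] slide cm [ 0.02 -0.02  1.05] F [ 0.1  1.2 -1.5] gap 40.5 q [ 0.91  0.54 -0.45  1.72  0.28  0.94 -1.01]
rot z -0.0
[0.02690936 0.04467934 0.01176335]
```

arm_command([
  {"slide": [0,0,0.4],"rotation": [0,0,0],"fingers": 3.5},
  {"slide": [0,0,0.4],"rotation": [0,0,0],"fingers": 3.5},
  {"slide": [0,0,0.3],"rotation": [0,0,0],"fingers": 3.5},
  {"slide": [0,0,0.2],"rotation": [0,0,0],"fingers": 3.5},
  {"slide": [0,0,0.2],"rotation": [0,0,0],"fingers": 3.5},
  {"slide": [0,0,0],"rotation": [0,0,0],"fingers": 3.5},
])

```text
clock: 18.02
position: [461.1, -360.6, 135.6]
tool_rot: [-0.0, 0.994, 0.105, -0.0]
ft_force: [-0.4, -0.4, -2.4]
finger_gap: 0.474
grip_force: 69.9
```

Underside is near 126 mm with no force, so it has meshed. Continuing on to the sleeve, then into the spring.

arm_command([
  {"slide": [0,0,0.3],"rotation": [0,0,0],"fingers": 3.5},
  {"slide": [0,0,0.3],"rotation": [0,0,0],"fingers": 3.5},
  {"slide": [0,0,0.3],"rotation": [0,0,0],"fingers": 3.5},
  {"slide": [0,0,0.2],"rotation": [0,0,0],"fingers": 3.5},
  {"slide": [0,0,0.2],"rotation": [0,0,0],"fingers": 3.5},
  {"slide": [0,0,0.1],"rotation": [0,0,0],"fingers": 3.5},
  {"slide": [0,0,0],"rotation": [0,0,0],"fingers": 3.5},
], grip_force=90)

```text
clock: 18.9
position: [461.2, -360.6, 122.1]
tool_rot: [0.0, 0.994, 0.105, 0.0]
ft_force: [-2.2, 1.1, 3.7]
finger_gap: 0.471
grip_force: 97.9
```

arm_command([
  {"slide": [0,0,0.2],"rotation": [0,0,0],"fingers": 3.5},
  {"slide": [0,0,0.2],"rotation": [0,0,0],"fingers": 3.5},
  {"slide": [0,0,0.2],"rotation": [0,0,0],"fingers": 3.5},
  {"slide": [0,0,0.2],"rotation": [0,0,0],"fingers": 3.5},
  {"slide": [0,0,0],"rotation": [0,0,0],"fingers": 3.5},
  {"slide": [0,0,0],"rotation": [0,0,0],"fingers": 3.5},
])

```text
clock: 19.65
position: [461.3, -360.6, 115.6]
tool_rot: [0.001, 0.994, 0.105, 0.0]
ft_force: [-5.6, 2.9, 19.0]
finger_gap: 0.467
grip_force: 102.3
```

Run:
```python
from h import *
plan((461,-360.4,114))
s=get_state(); a=shot("wrist"); save("w11",a[0]); L=(a[1]-s["position"])@q2R(s["tool_rot"])
m=(np.hypot(L[...,0],L[...,1])<20)&(np.hypot(L[...,0],L[...,1])>16.5)&(L[...,2]>-35)&(L[...,2]<-10); print("hubtop tool z",np.median(L[m][:,2]),"world",np.median(a[1][m][:,2]))
```

```text
clock 19.65 pos [ 461.3 -360.6  115.6] yaw 0.2107 tilt [ 8.0e-04 -1.3e-03 -1.0e+00] slide cm [-0.03 -0.03  0.16] F [-5.6  2.9 19. ] gap 39.9 q [ 0.89  0.58 -0.43  1.76  0.31  0.86 -1.03]
hubtop tool z -24.55626935882666 world 140.1814620121827
```

The hub top reads 140 mm, or 141 with the known 1 mm bias, which matches the fully pressed height. The upward force of 19 N is above the 13 N spring stop. Handing in.

```bash
python3 -c "
from bench import *
s=get_state(); print(s['position'],s['ft_force'],s['clock']); print(sign_off())"
```

```text
[ 461.32233865 -360.62322463  115.62541589] [-6.39268497  3.43106304 18.54808354] 19.7
the job is handed in; nothing more can be done
None
```

I handed the job in at 19.7 s, with no pass/fail result returned: the sleeve stands on the collar, and the meshed gear is held pressed to the stop by the gripper (hub top at about 141 mm, 19 N push).

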